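# Find the loose block in the transport box and slide it home in the repair tray

### The arm

A 6-joint arm with a two-finger parallel gripper is mounted at the origin on the work surface. World frame = base frame: x ahead of the robot, y to its left, z up, the work surface at z = 0. Lengths are in mm, angles in rad, forces in N, time in s.
With the tool pointing down it reaches from about 350 to 875 mm from the base axis. Payload 4.2 kg.
Tool frame: the origin (TCP) lies at the very end of the fingers, on their centre line; the grasp point (between the pads) lies arm.hold_point_z behind it (arm.hold_point_z is the distance from the TCP to the grasp point, in mm); y points along the fingers, x is the direction in which the jaws open and shut, and the axes are right-handed (so a half turn about y gives the same grasp; the last joint's range is limited). The gripper opens to 85 mm and grips with 20 to 120 N. Pads are 22 mm wide; open, the fingers measure 114 mm over their backs; the gripper's body (76 mm by 85 mm) begins 54 mm behind the grasp point. The pads swing forward as they close: fully open they stand 13 mm farther back than shut.
Start: joints at [-0.957, 0.385, 0.008, 0, -1.194, -0.259], TCP at [217.141, -586.045, 231.312] pointing down, gripper open.
Joint ranges: [-3.14, 3.14], [-1.21, 2.06], [-1.07, 1.41], [-3.16, 2.05], [-2.99, -0.16], [-3.1, 3.1]. Speed limits (rad/s): [2.79, 2.79, 3.14, 3.14, 3.14, 3.14].

### API

Orientations are given as a unit quaternion [x, y, z, w].
In Python, from bench import arm gives the robot as it stands.
- The arm moves only by the shell command python3 -m creep 'ROWS'. ROWS is JSON, a list of rows, each a list of 3 entries, a list of its own where there are three numbers: the shift along the world's x, y, z in mm, then the turn, a rotation vector about the world's x, y, z in rad, then the gripper command: -1 is shut, 1 is fully open, values between are in proportion. In form: [[[dx, dy, dz], [wx, wy, wz], jaw], ...]. A call has 1 to 12 rows; each row is the pose to reach, as a shift and turn from the pose commanded when the call began; what a row does not reach only later rows make up. A row lasts 1/12 s, in which the tool goes at most 41.7 mm and 7.16 degrees, less where a joint would pass 70% of its speed; a pose out of reach is approached as far as the arm can. A call with a gripper value outside its range is refused whole. The fingers move at their own pace and stop on an object; the grip force is fixed at half the most. Time passes only in rows, so rows that repeat a pose let the fingers close. It gives the time, the measured TCP pose, the force and the opening at its end, in the units of the state.
- arm.read_state(): the state, without advancing time (a new reading comes with each control period).
- arm.get_image(name): name is "scene" or "top" or "wrist"; returns (picture, depth): 420x560x3 uint8, red, green, blue; 420x560 float32, mm along the optical axis (not along the pixel's ray), 0 where there is no reading.
- arm.camera_params(name): a dict with "camera_matrix" (3x3 intrinsics, pixels), "k1" (the pictures are not rectified: a ray, as slopes to the right and down, at radius r is drawn at 1 + k1 r^2 times it, then the intrinsics apply), "extrinsics" (4x4, takes a point from world to camera coordinates); the wrist camera has in their place "T_tool_cam" (4x4, takes a point from camera to tool coordinates, whose origin is the TCP and whose axes are the tool frame's). Camera axes: x right, y down, z forward; pixel columns grow to the right and rows downward; lengths in mm; the calibration is good to about 2 mm. A picture is of the moment at which its call begins: read the wrist's pose just before it. camera_params takes no time and is no camera call.
- arm.job_done(): hands the job in, once; it reports no verdict.
The state is a dict: "clock": time; "joints": joint angles; "joint_vel": joint speeds; "joint_efforts": joint torques, N m; "position": TCP position; "ee_rot": TCP orientation; "contact_force": force on the tool from outside, world axes, zero at the start; "wrist_torque": the same for the moment, N m; "gripper_width": finger opening in mm.
Only numpy, scipy, OpenCV 4.12 (cv2) and the standard library are available. Lean on these libraries where they do the work, as an engineer would, in place of code of your own. Each camera call takes 0.05 s, during which the arm holds its last target.

### The job

One of the four alike black blocks on the floor of the grey box has come loose from its screw: feel which one gives, take it out, and set it down upright on the bare bench and let go, so that you can take it again across its narrow sides. Then put it crosswise onto the top end of the sloped tray, where it stays put, and slide it down until it rests square against the back stop. Leave the can, the jar and the tape roll standing where they are.

Things in the scene. Friction and masses are not known exactly. Their poses are not given: they have to be found in the camera images.
- box: fixed grey box, open top, outside 166 (x) by 210 (y), 58 mm high; walls 5, floor 8 mm thick. Origin: centre of underside, z up. Left or right of the robot, tray on the other side. The blocks stand on its floor in a row along its y, 42 mm apart, length along its x: 14 mm free between neighbours (no room for a finger), 40 mm or more at their ends, where they are taken.
- block_a: one of four alike black plastic blocks in the box, 56 mm long (its x) by 28 mm wide (its y) by 34 mm high, a flush screw head on top. Origin: centre of the underside, z up. Three of the four are fast to the box floor and do not give; one is loose, weighs 0.10 to 0.20 kg and slides under 4 N. Nothing to see tells which.
- block_b: one of four alike black plastic blocks in the box, 56 mm long (its x) by 28 mm wide (its y) by 34 mm high, a flush screw head on top. Origin: centre of the underside, z up. Three of the four are fast to the box floor and do not give; one is loose, weighs 0.10 to 0.20 kg and slides under 4 N. Nothing to see tells which.
- block_c: one of four alike black plastic blocks in the box, 56 mm long (its x) by 28 mm wide (its y) by 34 mm high, a flush screw head on top. Origin: centre of the underside, z up. Three of the four are fast to the box floor and do not give; one is loose, weighs 0.10 to 0.20 kg and slides under 4 N. Nothing to see tells which.
- block_d: one of four alike black plastic blocks in the box, 56 mm long (its x) by 28 mm wide (its y) by 34 mm high, a flush screw head on top. Origin: centre of the underside, z up. Three of the four are fast to the box floor and do not give; one is loose, weighs 0.10 to 0.20 kg and slides under 4 N. Nothing to see tells which.
- tray_bed: lane of a fixed aluminium tray, falling 0.21 rad along its x. Origin: on its floor at the middle of the stop's foot (low end, 12 mm over the bench); z square to the floor, y across. Floor x -180 (open top end, 50 mm over the bench) to 0, 64 mm wide; rails 5 thick, 24 high; stop plate 6 thick, 40 mm high. A block fits crosswise (its x along y), held by its 28 mm width; it must be pushed to slide.
- can: bystander: upright white spray-type can with a paper label, 60 mm across, 160 mm high. Origin: centre of the underside.
- jar: bystander: upright white plastic jar, 68 mm across, 85 mm high. Origin: centre of the underside.
- tape: bystander: roll of brown tape lying flat, a ring 96 mm across outside, 76 mm inside, 48 mm high. Origin: centre of the underside.

How it is judged (in metres and radians):
On the way, in this order (a step that is already met when the one before it is completed fails the run):
1. the loose block stands upright on the bare bench, let go (((height (world z) of block_a below 0.004 m and angle between block_a's own z axis and vertical below 0.15 rad and linear speed of block_a below 0.02 m/s and contact force between the fingers and block_a below 0.1 N) or (height (world z) of block_b below 0.004 m and angle between block_b's own z axis and vertical below 0.15 rad and linear speed of block_b below 0.02 m/s and contact force between the fingers and block_b below 0.1 N) or (height (world z) of block_c below 0.004 m and angle between block_c's own z axis and vertical below 0.15 rad and linear speed of block_c below 0.02 m/s and contact force between the fingers and block_c below 0.1 N) or (height (world z) of block_d below 0.004 m and angle between block_d's own z axis and vertical below 0.15 rad and linear speed of block_d below 0.02 m/s and contact force between the fingers and block_d below 0.1 N))), for 0.2 s.
2. the block is on the floor of the tray's upper part, its centre at least 50 mm from the stop (((x of block_a in the frame of tray_bed between -0.19 and -0.05 m and y of block_a in the frame of tray_bed between -0.012 and 0.012 m and z of block_a in the frame of tray_bed between -0.004 and 0.007 m) or (x of block_b in the frame of tray_bed between -0.19 and -0.05 m and y of block_b in the frame of tray_bed between -0.012 and 0.012 m and z of block_b in the frame of tray_bed between -0.004 and 0.007 m) or (x of block_c in the frame of tray_bed between -0.19 and -0.05 m and y of block_c in the frame of tray_bed between -0.012 and 0.012 m and z of block_c in the frame of tray_bed between -0.004 and 0.007 m) or (x of block_d in the frame of tray_bed between -0.19 and -0.05 m and y of block_d in the frame of tray_bed between -0.012 and 0.012 m and z of block_d in the frame of tray_bed between -0.004 and 0.007 m))), for 0.1 s.
At the end, for the whole second after the job is handed in: The loose block lies at rest and released on the tray's floor, crosswise (within 0.10 rad), flat on the floor (within 0.08 rad), its centre 10 to 18.5 mm from the stop (14 mm is touching); can, jar and tape roll stand within 30 mm of where they were ((((x of block_a in the frame of tray_bed between -0.0185 and -0.01 m and y of block_a in the frame of tray_bed between -0.012 and 0.012 m and z of block_a in the frame of tray_bed between -0.004 and 0.007 m) and z of block_a in the frame of tray_bed below 0.004 m and angle between the x axis of block_a and the y axis of tray_bed, either way round below 0.1 rad and angle between the z axis of block_a and the z axis of tray_bed, either way round below 0.08 rad and linear speed of block_a below 0.01 m/s and contact force between the fingers and block_a below 0.1 N) or ((x of block_b in the frame of tray_bed between -0.0185 and -0.01 m and y of block_b in the frame of tray_bed between -0.012 and 0.012 m and z of block_b in the frame of tray_bed between -0.004 and 0.007 m) and z of block_b in the frame of tray_bed below 0.004 m and angle between the x axis of block_b and the y axis of tray_bed, either way round below 0.1 rad and angle between the z axis of block_b and the z axis of tray_bed, either way round below 0.08 rad and linear speed of block_b below 0.01 m/s and contact force between the fingers and block_b below 0.1 N) or ((x of block_c in the frame of tray_bed between -0.0185 and -0.01 m and y of block_c in the frame of tray_bed between -0.012 and 0.012 m and z of block_c in the frame of tray_bed between -0.004 and 0.007 m) and z of block_c in the frame of tray_bed below 0.004 m and angle between the x axis of block_c and the y axis of tray_bed, either way round below 0.1 rad and angle between the z axis of block_c and the z axis of tray_bed, either way round below 0.08 rad and linear speed of block_c below 0.01 m/s and contact force between the fingers and block_c below 0.1 N) or ((x of block_d in the frame of tray_bed between -0.0185 and -0.01 m and y of block_d in the frame of tray_bed between -0.012 and 0.012 m and z of block_d in the frame of tray_bed between -0.004 and 0.007 m) and z of block_d in the frame of tray_bed below 0.004 m and angle between the x axis of block_d and the y axis of tray_bed, either way round below 0.1 rad and angle between the z axis of block_d and the z axis of tray_bed, either way round below 0.08 rad and linear speed of block_d below 0.01 m/s and contact force between the fingers and block_d below 0.1 N)) and distance of each of can, jar, tape from where it was at the start of the episode below 0.03 m and angle between each of can, jar, tape's own z axis and vertical below 0.3 rad).
It fails at once if the can is shifted by more than 30 mm or tipped (distance of can from where it was at the start of the episode above 0.03 m or angle between can's own z axis and vertical above 0.3 rad).
It fails at once if the jar is shifted by more than 30 mm or tipped (distance of jar from where it was at the start of the episode above 0.03 m or angle between jar's own z axis and vertical above 0.3 rad).
It fails at once if the tape roll is shifted by more than 30 mm or tipped (distance of tape from where it was at the start of the episode above 0.03 m or angle between tape's own z axis and vertical above 0.3 rad).
It also fails if it takes over 72 s, if anything falls off the work surface, if the arm or the gripper's body presses on something with over 40 N, if the wrist force passes 120 N, or if a joint passes its speed limit or range.

## Working session

There is one attempt and no reset: what is moved stays moved. The work goes in short steps, Python scripts to look and compute and a shell command to move; the robot and the scene stay as the last step left them, time stands still between calls to the robot, and variables do not carry over. Pictures are saved under pics/ and viewed, and the job is handed in when it is done.

```bash
ls; mkdir -p pics; python3 - <<'E'
from bench import arm
import cv2
s=arm.read_state();print(s, arm.hold_point_z)
for n in("scene","top","wrist"):
    im,d=arm.get_image(n);cv2.imwrite(f"pics/{n}0.png",im[:,:,::-1])
    import numpy as np
    np.save(f"pics/{n}0d.npy",d)
    print(n,arm.camera_params(n))
E
```

```text
pics
{'clock': 0.0, 'joints': array([-9.57421504e-01,  3.85588594e-01,  6.62062007e-03, -4.95413050e-04,
       -1.19400421e+00, -2.58592296e-01]), 'joint_vel': array([ 0.00035985,  0.00096837, -0.00207969,  0.00069308, -0.00014509,
        0.00049675]), 'joint_efforts': array([-1.14730945e-03, -3.92285228e+01,  1.88399237e+01,  4.18601006e+00,
       -4.58726499e-03, -1.42961065e-05]), 'position': array([ 216.92507094, -585.52270939,  230.20074291]), 'ee_rot': array([ 0.40330823,  0.58076393, -0.57993128, -0.40464236]), 'contact_force': array([-1.24533532, -0.31627127, -0.52696687]), 'wrist_torque': array([ 0.01757389,  0.01741178, -0.03392127]), 'gripper_width': 85.64652219861483} 18.700000000000003
scene {'camera_matrix': array([[397.49297937,   0.        , 281.97436429],
       [  0.        , 397.49297937, 210.38039264],
       [  0.        ,   0.        ,   1.        ]]), 'k1': 0.03884590540876484, 'extrinsics': array([[-5.23747286e-01,  8.51774795e-01,  1.29799166e-02,
         2.98913335e+02],
       [ 6.16052061e-01,  3.89239558e-01, -6.84815614e-01,
        -3.09246806e+02],
[... 597 characters left out ...]
7e-03, -9.98439959e-01,
         1.08966363e+03],
       [ 0.00000000e+00,  0.00000000e+00,  0.00000000e+00,
         1.00000000e+00]])}
wrist {'camera_matrix': array([[310.2432564 ,   0.        , 281.53046698],
       [  0.        , 310.2432564 , 214.14160617],
       [  0.        ,   0.        ,   1.        ]]), 'k1': -0.011642198082345507, 'T_tool_cam': array([[ 9.99999871e-01, -1.57098966e-05, -5.06929237e-04,
         8.41058843e-01],
       [ 4.78594332e-04, -3.01551221e-01,  9.53449858e-01,
        -1.42821012e+02],
       [-1.67843729e-04, -9.53449978e-01, -3.01551175e-01,
         7.72152025e+01],
       [ 0.00000000e+00,  0.00000000e+00,  0.00000000e+00,
         1.00000000e+00]])}
```

View pics/top0.png

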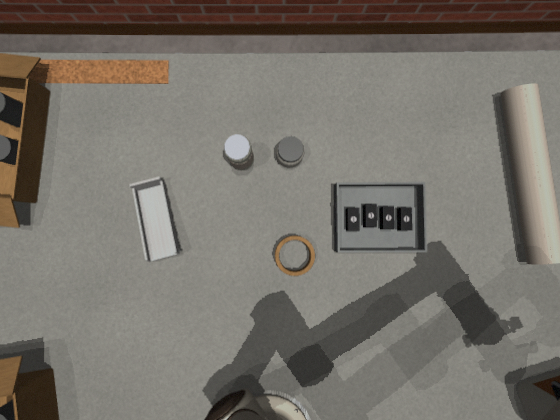

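View pics/scene0.png

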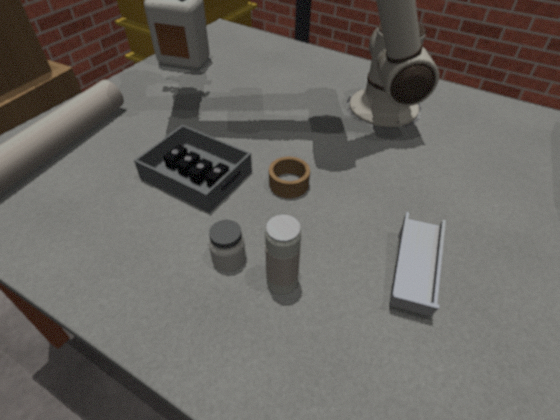

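View pics/wrist0.png

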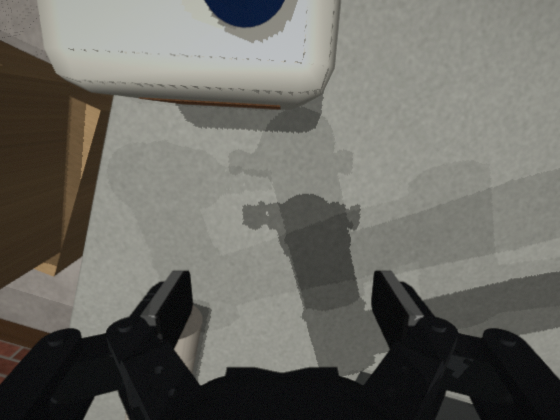

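```bash
cat > h.py <<'E'
import numpy as np, cv2
from bench import arm
from scipy.spatial.transform import Rotation as R
np.set_printoptions(precision=3,suppress=True)
def undist(n,uv):
    p=arm.camera_params(n);K=p["camera_matrix"]
    return cv2.undistortPoints(np.array(uv,float).reshape(-1,1,2),K,np.array([p["k1"],0,0,0,0]),None,None,cv2.TermCriteria(3,50,1e-9))[:,0] if False else cv2.undistortPoints(np.array(uv,float).reshape(-1,1,2),K,np.array([p["k1"],0.,0,0,0]))[:,0]
def T_wc(n,state=None):
    p=arm.camera_params(n)
    if n=="wrist":
        T=np.eye(4);T[:3,:3]=R.from_quat(state["ee_rot"]).as_matrix();T[:3,3]=state["position"]
        return T@p["T_tool_cam"]
    return np.linalg.inv(p["extrinsics"])
def at_z(n,uv,z,state=None):
    "world points where the pixel rays meet height z"
    s=undist(n,uv);T=T_wc(n,state)
    d=np.c_[s,np.ones(len(s))]@T[:3,:3].T;o=T[:3,3]
    return o+d*((z-o[2])/d[:,2])[:,None]
def cloud(n,dep,state=None):
    v,u=np.mgrid[:420,:560];uv=np.c_[u.ravel(),v.ravel()]
    s=undist(n,uv);T=T_wc(n,state);c=np.c_[s,np.ones(len(s))]*dep.reshape(-1,1)
    w=c@T[:3,:3].T+T[:3,3];w[dep.ravel()==0]=np.nan
    return w.reshape(420,560,3)
E
python3 - <<'E'
from h import *
s=arm.read_state();print(R.from_quat(s["ee_rot"]).as_matrix())
w=cloud("top",np.load("pics/top0d.npy"))
np.save("pics/topw.npy",w)
for r in range(20,420,40): print(r,[tuple(int(a) if a==a else -1 for a in w[r,c]) for c in range(20,560,60)])
E
```

```text
[[-0.347 -0.001 -0.938]
 [ 0.938  0.002 -0.347]
 [ 0.002 -1.     0.   ]]
20 [(1343, 988, -650), (1342, 750, -643), (1342, 512, -640), (1351, 276, -656), (1346, 34, -645), (1348, -207, -652), (1347, -448, -653), (1345, -689, -653), (1345, -931, -661)]
60 [(901, 579, 70), (930, 471, -1), (931, 321, -2), (930, 169, 1), (929, 17, 2), (929, -134, 1), (929, -287, 0), (926, -436, 3), (925, -586, 2)]
100 [(825, 614, 4), (828, 470, -2), (828, 319, 0), (827, 168, 3), (827, 17, 3), (828, -134, -1), (826, -285, 1), (824, -435, 3), (824, -586, -1)]
140 [(706, 560, 97), (726, 467, 0), (727, 319, -2), (726, 168, 1), (726, 17, -2), (725, -133, 0), (724, -283, 2), (723, -433, 2), (723, -583, -1)]
180 [(616, 567, 80), (625, 465, 2), (626, 318, -1), (625, 168, 0), (624, 18, 1), (623, -131, 3), (623, -282, -1), (622, -430, 4), (622, -579, 1)]
220 [(527, 609, 0), (526, 463, 1), (524, 303, 46), (525, 168, -2), (524, 18, 0), (524, -131, -5), (523, -276, 16), (523, -430, -1), (522, -576, 1)]
260 [(429, 607, 0), (428, 462, 0), (427, 315, 0), (426, 167, 0), (425, 18, -2), (424, -130, 0), (424, -278, 2), (424, -426, 0), (424, -572, 1)]
300 [(331, 607, -6), (330, 460, -1), (329, 313, 1), (328, 166, -1), (326, 18, -4), (326, -129, 0), (326, -277, 0), (326, -424, 0), (327, -567, 4)]
340 [(236, 599, 1), (233, 459, -4), (232, 312, 0), (231, 165, 0), (230, 19, 0), (229, -128, 0), (229, -275, 0), (229, -421, -1), (229, -566, 0)]
380 [(164, 557, 72), (139, 454, 0), (137, 310, -1), (136, 164, 0), (135, 19, 0), (133, -127, -3), (134, -272, 0), (133, -419, -3), (135, -562, 0)]
```

```bash
python3 - <<'E'
from h import *
im=cv2.imread("pics/top0.png")
a=cv2.resize(im[172:262,322:436],None,fx=7,fy=6.5,interpolation=cv2.INTER_CUBIC);cv2.imwrite("pics/box.png",cv2.resize(im[175:260,325:433],None,fx=7,fy=7,interpolation=cv2.INTER_CUBIC))
cv2.imwrite("pics/tray.png",cv2.resize(im[170:270,105:205],None,fx=6,fy=6,interpolation=cv2.INTER_CUBIC))
E
```

```text
(no output)
```

View pics/box.png

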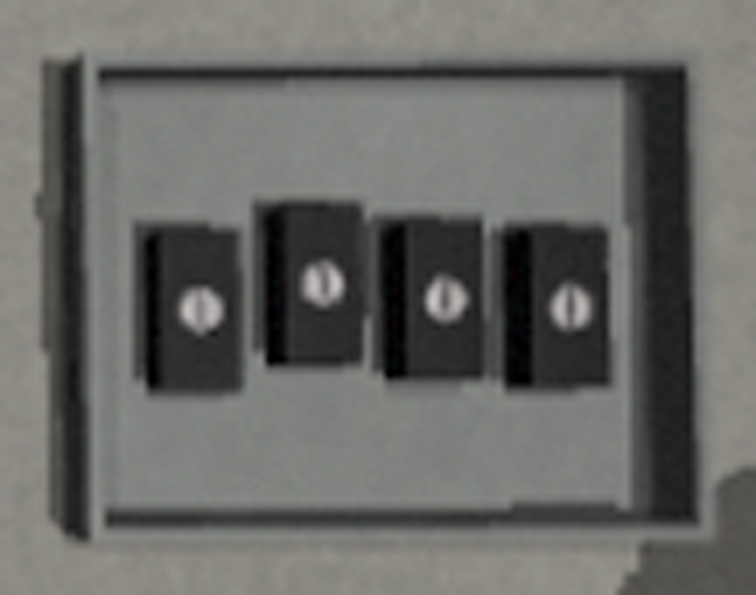

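View pics/tray.png

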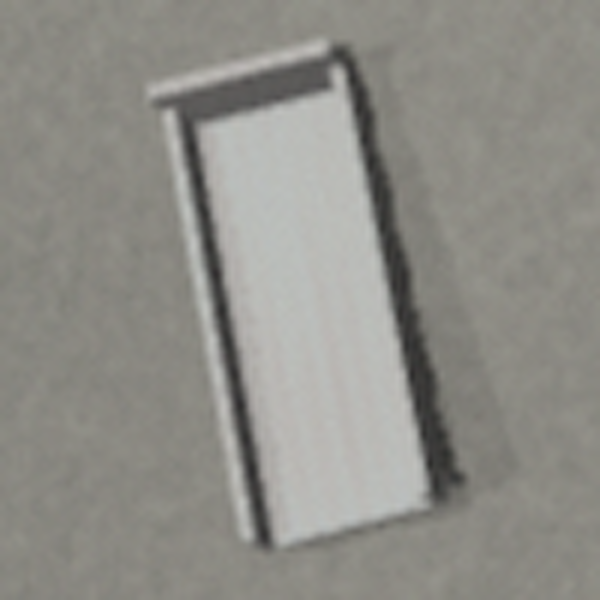

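```bash
python3 - <<'E'
from h import *
b=lambda l:np.array(l)/7+[324.6,174.6]  # resize pixel centre shift approx
print("screws\n",at_z("top",b([(202,310),(323,284),(446,299),(571,307)]),42))
# block top corners TL TR BR BL
for q in [[(160,229),(240,229),(242,390),(160,390)],[(280,203),(362,203),(362,366),(283,366)],[(405,217),(483,217),(485,379),(406,379)],[(530,226),(606,226),(609,387),(531,387)]]:
    p=at_z("top",b(q),42);print(p[:,:2].round(1).tolist(),p.mean(0),np.linalg.norm(p[0]-p[3]),np.linalg.norm(p[0]-p[1]))
p=at_z("top",b([(83,57),(690,60),(712,533),(88,540)]),58);print("rim",p,p.mean(0))
t=lambda l:np.array(l)/6+[104.6,169.6]
p=at_z("top",t([(200,122),(352,92)]),12);q=at_z("top",t([(272,545),(432,503)]),50)
print(p,q,p.mean(0),q.mean(0))
print("stop top outer",at_z("top",t([(150,90),(328,42)]),51))
w=np.load("pics/topw.npy")
# fit plane to tray floor
sub=w[195:250,140:175].reshape(-1,3)
import sys
v,u=np.mgrid[:420,:560]
poly=np.array(t([(215,140),(335,110),(410,480),(280,515)])).astype(np.int32)
m=np.zeros((420,560),np.uint8);cv2.fillPoly(m,[poly],1)
P=w[m>0];P=P[np.isfinite(P).all(1)]
A=np.c_[P[:,:2],np.ones(len(P))];c,*_=np.linalg.lstsq(A,P[:,2],rcond=None)
print("plane",c,"dir",np.arctan2(-c[1],-c[0]),"slope",np.hypot(c[0],c[1]),np.std(A@c-P[:,2]))
for name,(x,y) in dict(a=(352,218),b=(370,215),c=(388,217),d=(406,218)).items(): print(name,np.nanmedian(w[y-5:y+6,x-2:x+4].reshape(-1,3),0))
E
```

```text
screws
 [[ 525.309 -207.201   42.   ]
 [ 534.08  -248.778   42.   ]
 [ 528.781 -290.767   42.   ]
 [ 525.887 -333.399   42.   ]]
[[553.2, -193.2], [553.1, -220.6], [497.9, -220.5], [498.0, -192.4]] [ 525.524 -206.683   42.   ] 55.24757112846073 27.448432971230076
[[562.0, -234.5], [561.9, -262.6], [505.9, -261.6], [506.0, -234.6]] [ 533.952 -248.34    42.   ] 55.96694402922376 28.115990773313193
[[557.0, -277.2], [556.9, -303.9], [501.3, -303.6], [501.4, -276.6]] [ 529.167 -290.337   42.   ] 55.57435646638026 26.700071663146684
[[553.7, -320.0], [553.6, -345.9], [498.5, -345.8], [498.6, -319.2]] [ 526.102 -332.71    42.   ] 55.18758587182129 25.967006310059624
rim [[ 610.882 -165.135   58.   ]
 [ 608.946 -370.454   58.   ]
 [ 449.311 -374.146   58.   ]
 [ 447.544 -164.867   58.   ]] [ 529.171 -268.65    58.   ]
[[599.845 319.068  12.   ]
 [612.066 256.969  12.   ]] [[428.795 277.22   50.   ]
 [444.9   214.612  50.   ]] [605.956 288.018  12.   ] [436.848 245.916  50.   ]
stop top outer [[608.859 327.227  51.   ]
 [627.849 257.131  51.   ]]
plane [ -0.199  -0.053 148.459] dir 0.2609022132519016 slope 0.20618308485767792 1.9899630127307935
a [ 527.412 -204.819   42.01 ]
b [ 534.441 -248.302   42.27 ]
c [ 529.487 -291.238   41.674]
d [ 526.954 -334.102   42.248]
```

```bash
cat >> h.py <<'E'
def need(target_pos,yaw_x,pitch=None,Rt=None,s=None):
    "shift and rotvec from measured pose to tool-down pose with tool x at yaw"
    s=s or arm.read_state();c,sn=np.cos(yaw_x),np.sin(yaw_x)
    if Rt is None:
        x=np.array([c,sn,0]);y=np.array([0,0,-1.]);Rt=np.c_[x,y,np.cross(x,y)]
    Rc=R.from_quat(s["ee_rot"]).as_matrix()
    return np.array(target_pos)-s["position"], R.from_matrix(Rt@Rc.T).as_rotvec()
E
python3 -c "
from h import *
print(need((526,-333,180),np.pi))"
python3 -m creep '[[[309,253,-51],[0,0,1.217],1],[[309,253,-51],[0,0,1.217],1],[[309,253,-51],[0,0,1.217],1],[[309,253,-51],[0,0,1.217],1],[[309,253,-51],[0,0,1.217],1],[[309,253,-51],[0,0,1.217],1],[[309,253,-51],[0,0,1.217],1],[[309,253,-51],[0,0,1.217],1],[[309,253,-51],[0,0,1.217],1],[[309,253,-51],[0,0,1.217],1],[[309,253,-51],[0,0,1.217],1],[[309,253,-51],[0,0,1.217],1]]'
python3 - <<'E'
from h import *
s=arm.read_state();im,d=arm.get_image("wrist");cv2.imwrite("pics/w1.png",im[:,:,::-1]);np.save("pics/w1d.npy",d)
print(s["joints"],R.from_quat(s["ee_rot"]).as_matrix(),s["position"],s["clock"])
import pickle;pickle.dump(s,open("pics/w1.pkl","wb"))
E
```

```text
(array([308.999, 252.654, -50.482]), array([-0.001, -0.002,  1.216]))
clock: 1.15
position: [526.9, -331.7, 179.3]
ee_rot: [-0.002, 0.707, -0.707, 0.0]
contact_force: [-0.6, -0.5, 0.1]
gripper_width: 85.5
[-0.302  0.42  -0.072 -0.    -1.081  0.305] [[-1.    -0.002  0.003]
 [-0.003  0.001 -1.   ]
 [ 0.002 -1.    -0.001]] [ 526.85  -331.664  179.313] 1.15
```

View pics/w1.png

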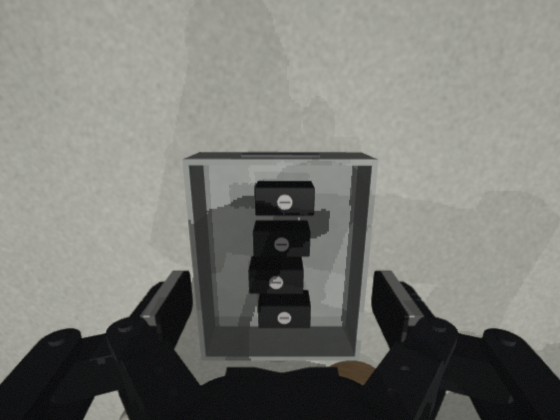

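```bash
python3 - <<'E'
from h import *
import pickle;s=pickle.load(open("pics/w1.pkl","rb"))
print(at_z("wrist",[(285,202),(281.5,244),(277,283),(284.5,318)],42,s))
E
```

```text
[[ 523.075 -331.423   42.   ]
 [ 526.233 -288.93    42.   ]
 [ 530.7   -245.932   42.   ]
 [ 522.821 -204.04    42.   ]]
```

```bash
python3 -m creep '[[[-2,1,-40],[0,0,0],1],[[-2,1,-80],[0,0,0],1],[[-2,1,-115],[0,0,0],1],[[-2,1,-140],[0,0,0],1],[[-2,1,-155],[0,0,0],1],[[-2,1,-165],[0,0,0],1],[[-2,1,-165],[0,0,0],1]]'
python3 -m creep '[[[6,0,0],[0,0,0],1],[[11,0,0],[0,0,0],1],[[13,0,0],[0,0,0],1],[[13,0,0],[0,0,0],1]]'
```

```text
clock: 1.78
position: [521.9, -332.6, 13.3]
ee_rot: [-0.001, 0.708, -0.707, -0.002]
contact_force: [-0.2, -0.7, 0.4]
gripper_width: 85.5
clock: 2.12
position: [538.5, -332.4, 16.7]
ee_rot: [-0.0, -0.707, 0.707, -0.001]
contact_force: [-0.5, 0.9, -0.5]
gripper_width: 85.4
```

```bash
python3 -m creep '[[[2,0,0],[0,0,0],1],[[4,0,0],[0,0,0],1],[[4,0,0],[0,0,0],1]]'
python3 -m creep '[[[2,0,0],[0,0,0],1],[[2,0,0],[0,0,0],1]]'
```

```text
clock: 2.37
position: [538.8, -331.8, 15.4]
ee_rot: [-0.002, 0.708, -0.707, -0.002]
contact_force: [-5.8, -1.5, 3.5]
gripper_width: 85.4
clock: 2.53
position: [538.7, -331.7, 15.2]
ee_rot: [-0.004, 0.708, -0.706, -0.003]
contact_force: [-8.2, -0.2, 5.5]
gripper_width: 85.6
```

```bash
python3 -m creep '[[[3,0,0],[0,0,0],1],[[4,0,0],[0,0,0],1],[[4,0,0],[0,0,0],1]]'
```

```text
clock: 2.78
position: [538.7, -331.7, 14.8]
ee_rot: [-0.006, 0.709, -0.706, -0.007]
contact_force: [-15.4, -2.9, 10.0]
gripper_width: 85.6
```

```bash
python3 -m creep '[[[-18,0,0],[0,0,0],1],[[-20,10,0],[0,0,0],1],[[-20,42,0],[0,0,0],1],[[-20,42,0],[0,0,0],1],[[-12,42,0],[0,0,0],1],[[-7,42,0],[0,0,0],1],[[-5,42,0],[0,0,0],1],[[-5,42,0],[0,0,0],1]]'
python3 -m creep '[[[2,0,0],[0,0,0],1],[[4,0,0],[0,0,0],1],[[4,0,0],[0,0,0],1]]'
python3 -m creep '[[[2,0,0],[0,0,0],1],[[4,0,0],[0,0,0],1],[[4,0,0],[0,0,0],1]]'
```

```text
clock: 3.45
position: [541.6, -290.1, 14.9]
ee_rot: [-0.001, 0.707, -0.707, -0.001]
contact_force: [-3.2, 0.6, 2.2]
gripper_width: 85.2
clock: 3.7
position: [541.5, -290.1, 14.4]
ee_rot: [-0.003, 0.708, -0.706, -0.004]
contact_force: [-9.9, -0.2, 6.3]
gripper_width: 85.2
clock: 3.95
position: [541.4, -290.1, 14.1]
ee_rot: [-0.006, 0.708, -0.706, -0.007]
contact_force: [-15.7, -1.5, 10.4]
gripper_width: 85.6
```

```bash
python3 -m creep '[[[-15,0,0],[0,0,0],1],[[-18,10,0],[0,0,0],1],[[-18,43,0],[0,0,0],1],[[-18,43,0],[0,0,0],1],[[-10,43,0],[0,0,0],1],[[-5,43,0],[0,0,0],1],[[-3,43,0],[0,0,0],1],[[-3,43,0],[0,0,0],1]]'
python3 -m creep '[[[2,0,0],[0,0,0],1],[[4,0,0],[0,0,0],1],[[4,0,0],[0,0,0],1]]'
python3 -m creep '[[[2,0,0],[0,0,0],1],[[4,0,0],[0,0,0],1],[[4,0,0],[0,0,0],1]]'
```

```text
clock: 4.62
position: [547.2, -247.4, 14.9]
ee_rot: [-0.001, 0.707, -0.707, -0.0]
contact_force: [-2.6, 0.5, 0.0]
gripper_width: 85.6
clock: 4.87
position: [547.1, -247.4, 14.5]
ee_rot: [-0.003, 0.708, -0.707, -0.003]
contact_force: [-7.6, 0.5, 6.0]
gripper_width: 85.4
clock: 5.12
position: [547.0, -247.4, 14.1]
ee_rot: [-0.006, 0.708, -0.706, -0.007]
contact_force: [-15.2, -1.4, 9.4]
gripper_width: 85.5
```

```bash
python3 -m creep '[[[-16,0,0],[0,0,0],1],[[-23,10,0],[0,0,0],1],[[-26,41,0],[0,0,0],1],[[-26,41,0],[0,0,0],1],[[-22,41,0],[0,0,0],1],[[-19,41,0],[0,0,0],1],[[-18,41,0],[0,0,0],1],[[-18,41,0],[0,0,0],1]]'
python3 -m creep '[[[2,0,0],[0,0,0],1],[[4,0,0],[0,0,0],1],[[4,0,0],[0,0,0],1]]'
python3 -m creep '[[[2,0,0],[0,0,0],1],[[4,0,0],[0,0,0],1],[[4,0,0],[0,0,0],1]]'
```

```text
clock: 5.78
position: [538.2, -206.8, 15.2]
ee_rot: [-0.0, -0.707, 0.707, -0.001]
contact_force: [0.0, -0.6, -0.3]
gripper_width: 85.2
clock: 6.03
position: [541.4, -206.4, 15.1]
ee_rot: [0.0, -0.707, 0.707, -0.0]
contact_force: [-0.2, -1.0, -0.4]
gripper_width: 85.6
clock: 6.28
position: [545.6, -206.1, 15.3]
ee_rot: [0.0, -0.707, 0.707, -0.001]
contact_force: [0.6, -0.3, -0.2]
gripper_width: 85.5
```

```bash
python3 -m creep '[[[-14,0,0],[0,0,0],1],[[-14,0,0],[0,0,0],0.3],[[-14,0,0],[0,0,0],-1],[[-14,0,0],[0,0,0],-1],[[-14,0,0],[0,0,0],-1],[[-14,0,0],[0,0,0],-1],[[-14,0,0],[0,0,0],-1],[[-14,0,0],[0,0,0],-1]]'
```

```text
clock: 6.95
position: [532.4, -206.2, 16.0]
ee_rot: [-0.0, -0.707, 0.707, -0.001]
contact_force: [2.3, 0.4, 3.8]
gripper_width: 55.0
```

```bash
python3 -m creep '[[[0,0,5],[0,0,0],-1],[[0,0,20],[0,0,0],-1],[[0,0,50],[0,0,0],-1],[[0,0,90],[0,0,0],-1],[[0,0,120],[0,0,0],-1],[[0,0,120],[0,0,0],-1]]'
python3 - <<'E'
from h import *
s=arm.read_state();im,d=arm.get_image("wrist");cv2.imwrite("pics/w2.png",im[:,:,::-1])
print(s["joints"],s["position"],s["clock"],s["gripper_width"])
print(need((470,120,130),np.deg2rad(105)))
E
```

```text
clock: 7.45
position: [534.6, -206.9, 141.9]
ee_rot: [-0.003, -0.706, 0.708, -0.005]
contact_force: [1.6, -0.4, -0.7]
gripper_width: 54.9
[-0.086  0.372 -0.256  0.002 -0.932  0.087] [ 534.566 -206.909  141.854] 7.45 54.85125141667096
(array([-62.652, 326.225,  -8.508]), array([ 0.005,  0.005, -1.31 ]))
```

View pics/w2.png

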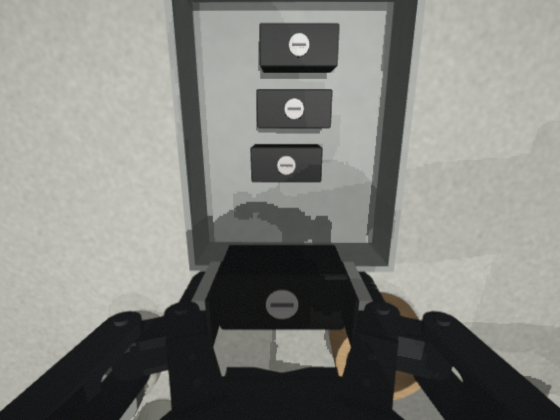

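```bash
python3 -m creep '[[[-6,33,0],[0,0,-0.12],-1],[[-12,66,0],[0,0,-0.24],-1],[[-18,98,0],[0,0,-0.36],-1],[[-24,130,0],[0,0,-0.48],-1],[[-31,163,0],[0,0,-0.6],-1],[[-37,196,0],[0,0,-0.72],-1],[[-43,229,0],[0,0,-0.84],-1],[[-49,261,0],[0,0,-0.96],-1],[[-55,294,0],[0,0,-1.08],-1],[[-61,326,0],[0,0,-1.2],-1],[[-61,326,0],[0,0,-1.32],-1],[[-61,326,0],[0,0,-1.32],-1]]'
python3 -m creep '[[[0,0,-40],[0,0,0],-1],[[0,0,-80],[0,0,0],-1],[[0,0,-105],[0,0,0],-1],[[0,0,-116],[0,0,0],-1],[[0,0,-120],[0,0,0],-1],[[0,0,-123],[0,0,0],-1],[[0,0,-123],[0,0,0],-1]]'
python3 - <<'E'
from h import *
s=arm.read_state();print(R.from_quat(s["ee_rot"]).as_matrix(),s["joints"])
for n in("wrist","scene"):
    im,d=arm.get_image(n);cv2.imwrite(f"pics/{n}3.png",im[:,:,::-1])
E
```

```text
clock: 8.5
position: [468.1, 121.2, 133.4]
ee_rot: [-0.433, -0.557, 0.56, 0.435]
contact_force: [0.8, -0.1, -1.8]
gripper_width: 54.9
clock: 9.08
position: [469.7, 119.6, 11.7]
ee_rot: [-0.433, -0.558, 0.559, 0.434]
contact_force: [-0.1, 0.5, -1.4]
gripper_width: 55.0
[[-0.249 -0.001 -0.969]
 [ 0.969 -0.001 -0.249]
 [-0.    -1.     0.002]] [ 0.585  0.442 -0.59  -0.    -0.541 -1.904]
```

View pics/wrist3.png

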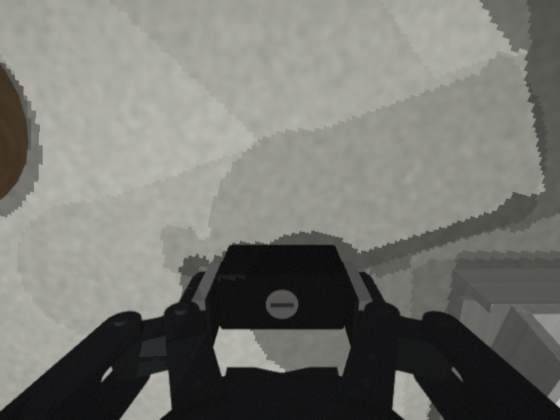

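View pics/scene3.png

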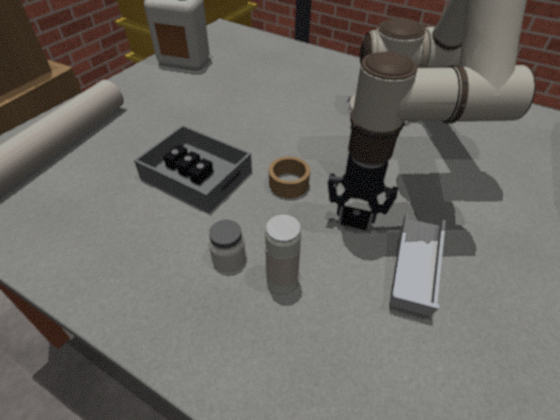

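```bash
python3 -m creep '[[[0,0,-2],[0,0,0],-1],[[0,0,-4],[0,0,0],-1],[[0,0,-5],[0,0,0],-1],[[0,0,-5],[0,0,0],-1]]'
```

```text
clock: 9.52
position: [470.4, 120.1, 7.9]
ee_rot: [0.433, 0.559, -0.559, -0.433]
contact_force: [-1.2, 0.6, 1.7]
gripper_width: 54.9
```

```bash
python3 -m creep '[[[0,0,-1.5],[0,0,0],-1],[[0,0,-1.5],[0,0,0],-1]]'
```

```text
clock: 9.68
position: [470.4, 120.1, 7.8]
ee_rot: [0.433, 0.559, -0.559, -0.433]
contact_force: [-4.6, -0.1, 15.7]
gripper_width: 54.8
```

Firm contact with the bench. Release, let it rest, and rise.

```bash
python3 -m creep '[[[0,0,1],[0,0,0],-1],[[0,0,1],[0,0,0],1],[[0,0,1],[0,0,0],1],[[0,0,1],[0,0,0],1],[[0,0,1],[0,0,0],1],[[0,0,1],[0,0,0],1],[[0,0,1],[0,0,0],1],[[0,0,1],[0,0,0],1],[[0,0,1],[0,0,0],1],[[0,0,1],[0,0,0],1]]'
python3 -m creep '[[[0,0,20],[0,0,0],1],[[0,0,50],[0,0,0],1],[[0,0,80],[0,0,0],1],[[0,0,90],[0,0,0],1],[[0,0,90],[0,0,0],1]]'
python3 - <<'E'
from h import *
import pickle
s=arm.read_state();pickle.dump(s,open("pics/w4.pkl","wb"));im,d=arm.get_image("wrist");cv2.imwrite("pics/w4.png",im[:,:,::-1])
E
```

```text
clock: 10.52
position: [470.1, 120.0, 6.8]
ee_rot: [-0.433, -0.559, 0.559, 0.433]
contact_force: [0.0, -0.4, -0.6]
gripper_width: 85.6
clock: 10.93
position: [472.0, 121.0, 99.9]
ee_rot: [0.434, 0.561, -0.557, -0.432]
contact_force: [-0.6, 0.8, -0.1]
gripper_width: 85.4
```

View pics/w4.png

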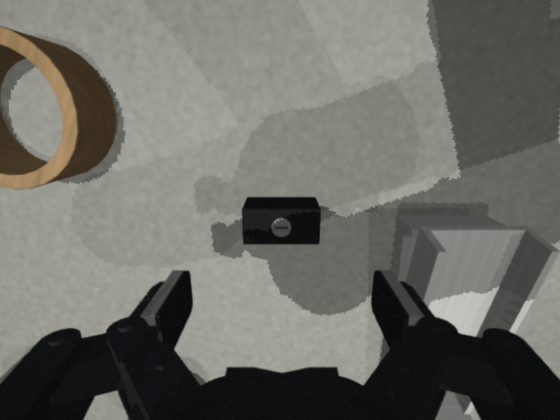

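```bash
python3 - <<'E'
from h import *
import pickle;s=pickle.load(open("pics/w4.pkl","rb"))
print(s["position"],at_z("wrist",[(282,228),(243,208.5),(321,208.5),(320,244),(243,244)],34,s))
print(need((470,120,98),np.pi+0.25))
E
python3 -m creep '[[[0,0,0],[0,0,0.12],1],[[0,0,0],[0,0,0.24],1],[[0,0,0],[0,0,0.36],1],[[0,0,0],[0,0,0.48],1],[[0,0,0],[0,0,0.6],1],[[0,0,0],[0,0,0.72],1],[[0,0,0],[0,0,0.84],1],[[0,0,0],[0,0,0.96],1],[[0,0,0],[0,0,1.08],1],[[0,0,0],[0,0,1.2],1],[[0,0,0],[0,0,1.32],1],[[0,0,0],[0,0,1.44],1]]'
python3 -m creep '[[[0,0,0],[0,0,0.12],1],[[0,0,0],[0,0,0.131],1],[[0,0,0],[0,0,0.131],1]]'
python3 - <<'E'
from h import *
import pickle
s=arm.read_state();pickle.dump(s,open("pics/w5.pkl","wb"));im,d=arm.get_image("wrist");cv2.imwrite("pics/w5.png",im[:,:,::-1])
print(R.from_quat(s["ee_rot"]).as_matrix(),s["joints"])
E
```

```text
[471.979 121.01   99.873] [[471.275 122.037  34.   ]
 [463.965  91.909  34.   ]
 [450.34  144.885  34.   ]
 [476.422 151.951  34.   ]
 [490.377  97.644  34.   ]]
(array([-0.727, -0.401, -0.01 ]), array([-0.004,  0.001,  1.569]))
clock: 11.98
position: [469.1, 119.4, 95.0]
ee_rot: [0.046, -0.705, 0.706, -0.044]
contact_force: [-1.1, 0.6, -0.4]
gripper_width: 85.2
clock: 12.23
position: [469.4, 119.5, 95.5]
ee_rot: [0.089, -0.701, 0.702, -0.087]
contact_force: [0.3, 0.0, 0.4]
gripper_width: 85.3
[[-0.969 -0.002  0.247]
 [-0.247 -0.001 -0.969]
 [ 0.003 -1.     0.001]] [ 0.585  0.303 -0.511 -0.    -0.76  -0.336]
```

View pics/w5.png

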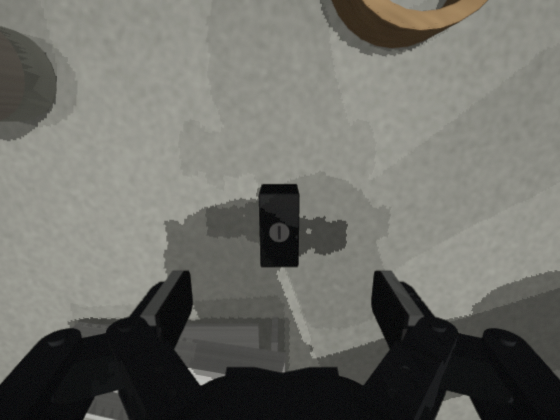

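```bash
python3 -m creep '[[[0,0,-35],[0,0,0],1],[[0,1,-65],[0,0,0],1],[[0,1,-80],[0,0,0],1],[[0,1,-86],[0,0,0],1],[[0,1,-86],[0,0,0],-1],[[0,1,-86],[0,0,0],-1],[[0,1,-86],[0,0,0],-1],[[0,1,-86],[0,0,0],-1],[[0,1,-86],[0,0,0],-1],[[0,1,-86],[0,0,0],-1],[[0,1,-86],[0,0,0],-1],[[0,1,-86],[0,0,0],-1]]'
```

```text
clock: 13.28
position: [471.0, 121.5, 12.1]
ee_rot: [-0.088, 0.702, -0.701, 0.09]
contact_force: [-0.2, -0.1, 6.8]
gripper_width: 27.0
```

```bash
python3 -m creep '[[[0,0,4],[0,0,0],-1],[[0,0,40],[0,0,0],-1],[[0,0,80],[0,0,0],-1],[[0,0,120],[0,0,0],-1],[[0,0,160],[0,0,0],-1],[[5,30,190],[0,0,0],-1],[[15,65,190],[0,0,0],-1],[[25,100,190],[0,0,0],-1],[[40,130,190],[0,0,0],-1],[[40,130,190],[0,0,0],-1],[[40,130,190],[0,0,0],-1]]'
python3 - <<'E'
from h import *
import pickle
s=arm.read_state();pickle.dump(s,open("pics/w6.pkl","wb"));im,d=arm.get_image("wrist");cv2.imwrite("pics/w6.png",im[:,:,::-1]);np.save("pics/w6d.npy",d)
print(R.from_quat(s["ee_rot"]).as_matrix(),s["joints"])
E
```

```text
clock: 14.2
position: [509.7, 252.0, 199.7]
ee_rot: [0.09, -0.701, 0.702, -0.089]
contact_force: [-0.4, 0.1, -1.4]
gripper_width: 27.2
[[-0.968 -0.002  0.251]
 [-0.251 -0.001 -0.968]
 [ 0.002 -1.     0.   ]] [ 0.744  0.315 -0.179 -0.001 -1.078 -0.49 ]
```

View pics/w6.png

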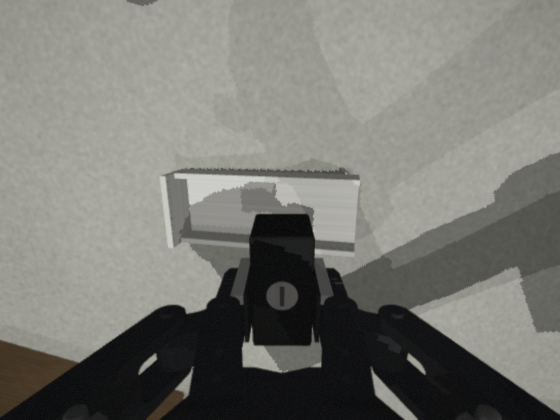

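```bash
python3 - <<'E'
import cv2
im=cv2.imread("pics/w6.png")
cv2.imwrite("pics/w6c.png",cv2.resize(im[155:265,150:370],None,fx=3.6,fy=5,interpolation=cv2.INTER_CUBIC) if 0 else cv2.convertScaleAbs(cv2.resize(im[155:265,150:370],None,fx=3.6,fy=3.6,interpolation=cv2.INTER_CUBIC),alpha=1.2))
E
```

```text
(no output)
```

View pics/w6c.png

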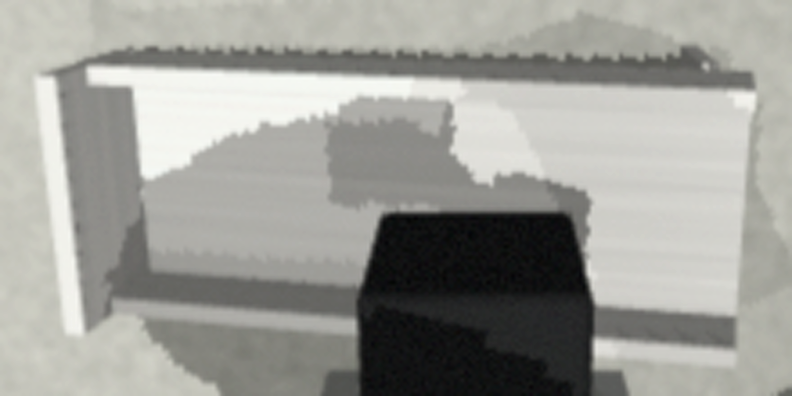

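```bash
cat >> h.py <<'E'
def trayT(p):
    x0,y0,psi=p;a=.21;c,s=np.cos(psi),np.sin(psi)
    X=np.array([c*np.cos(a),s*np.cos(a),-np.sin(a)]);Y=np.array([-s,c,0]);Z=np.cross(X,Y)
    T=np.eye(4);T[:3,:3]=np.c_[X,Y,Z];T[:3,3]=[x0,y0,12];return T
def proj(n,P,state=None):
    p=arm.camera_params(n);T=np.linalg.inv(T_wc(n,state));q=np.asarray(P,float)@T[:3,:3].T+T[:3,3]
    return cv2.projectPoints(q,np.zeros(3),np.zeros(3),p["camera_matrix"],np.array([p["k1"],0.,0,0,0]))[0][:,0]
E
cat > fit.py <<'E'
from h import *
import pickle
from scipy.optimize import least_squares
s=pickle.load(open("pics/w6.pkl","rb"))
M=np.array([(0,32,0),(-180,32,0),(0,-37,40),(0,37,40),(6,37,40),(6,-37,40),(-180,32,24),(-180,37,24),(-180,-37,24)],float)
U=np.array([(148,272),(736,318),(60,70),(84,330),(65,335),(38,75),(735,345),(735,362),(755,73)])/3.6+[149.64,154.64]
M2=np.array([(0,32,0),(-180,32,0),(0,37,40),(-180,37,24)],float)
U2=np.array([(200,122),(272,545),(155,105),(248,540)])/6+[104.6,169.6]
def res(p,w=True,t=True):
    T=trayT(p);f=lambda m:m@T[:3,:3].T+T[:3,3];r=[]
    if w:r.append((proj("wrist",f(M),s)-U).ravel()*1.0)
    if t:r.append((proj("top",f(M2))-U2).ravel()*2.4)
    return np.concatenate(r)
for k in((1,0),(0,1),(1,1)):
    o=least_squares(res,[606,288,.25],args=k,x_scale=[1,1,.01],loss="soft_l1");print(k,o.x,o.fun.round(1))
E
python3 fit.py
```

```text
(1, 0) [604.912 290.736   0.257] [ 0.7 -1.1 -0.  -1.9 -1.6  1.   0.2  0.7  0.2 -1.1 -1.1 -0.6  0.5  0.2
  0.2  0.3  0.1  3.7]
(0, 1) [606.957 287.702   0.249] [ 0.3  0.7  2.1  0.3 -0.4 -3.1 -1.3  0.1]
(1, 1) [605.259 290.001   0.255] [ 0.5 -1.7 -0.2 -2.3 -1.8  0.2 -0.1 -0.  -0.1 -1.9 -1.3 -1.4  0.3 -0.3
 -0.1 -0.2  0.1  3.2 -1.9  2.6  0.8  2.  -2.8 -1.1 -2.5  1.8]
```

```bash
python3 - <<'E'
from h import *
T=trayT((605.3,290,.255));Rt=np.c_[-T[:3,0],-T[:3,2],np.zeros(3)];Rt[:,2]=np.cross(Rt[:,0],Rt[:,1])
for h in(60,11.5): 
    d,r=need((T@[-140,1,h,1])[:3],0,Rt=Rt);print(d,r,(T@[-140,1,h,1])[:3])
print("Z",T[:3,2],"X",T[:3,0])
E
```

```text
[-24.644   8.759 -99.91 ] [-0.051  0.201  0.003] [484.654 259.584  99.866]
[ -34.427    6.208 -147.345] [-0.051  0.201  0.003] [474.871 257.034  52.432]
Z [0.202 0.053 0.978] X [ 0.946  0.247 -0.208]
```

```bash
python3 -m creep '[[[-5,2,-20],[-0.017,0.067,0.001],-1],[[-10,4,-50],[-0.034,0.134,0.002],-1],[[-20,7,-80],[-0.051,0.201,0.003],-1],[[-24,9,-100],[-0.051,0.201,0.003],-1],[[-24,9,-100],[-0.051,0.201,0.003],-1],[[-24,9,-100],[-0.051,0.201,0.003],-1]]'
python3 - <<'E'
from h import *
import pickle
s=arm.read_state();pickle.dump(s,open("pics/w7.pkl","wb"));im,d=arm.get_image("wrist");cv2.imwrite("pics/w7.png",im[:,:,::-1]);np.save("pics/w7d.npy",d)
T=trayT((605.3,290,.255));print(np.linalg.inv(T)@np.r_[s["position"],1]); print(T[:3,:3].T@R.from_quat(s["ee_rot"]).as_matrix())
im,d=arm.get_image("scene");cv2.imwrite("pics/s7.png",cv2.resize(im[130:330,300:500,::-1],None,fx=3,fy=3,interpolation=cv2.INTER_CUBIC))
E
```

```text
clock: 14.75
position: [485.6, 258.5, 100.4]
ee_rot: [0.163, -0.688, 0.707, -0.016]
contact_force: [1.0, 0.2, -1.8]
gripper_width: 26.9
[-139.498   -0.266   60.632    1.   ]
[[-1.     0.    -0.001]
 [ 0.001 -0.001 -1.   ]
 [-0.    -1.     0.001]]
```

View pics/w7.png

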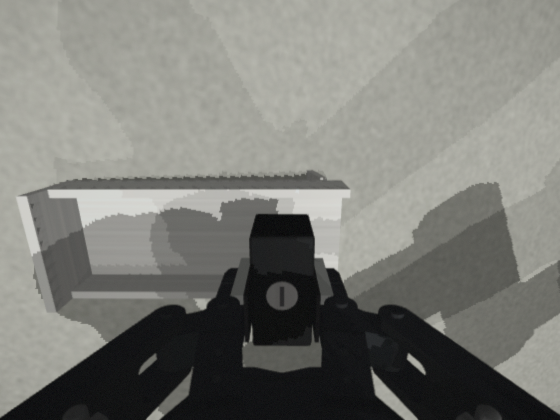

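View pics/s7.png

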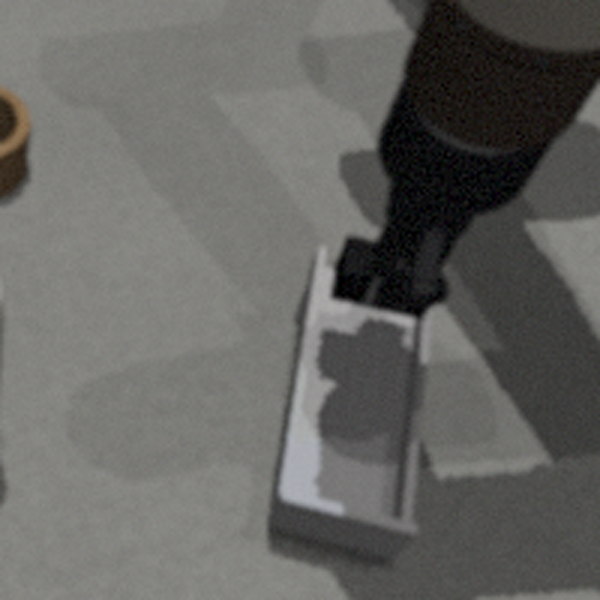

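```bash
python3 - <<'E'
from h import *
p=arm.camera_params("wrist")["T_tool_cam"]
def ty(uv,y):
    s=undist("wrist",uv);d=np.c_[s,np.ones(len(s))]@p[:3,:3].T;o=p[:3,3];return o+d*((y-o[1])/d[:,1])[:,None]
print("screw",ty([(282.5,295.5)],-22.5)); print("bottom -y edge",ty([(256,214.5),(309,214.5)],11.5)); print("top -y, +y edges",ty([(250,248),(315,248),(246,344),(319,344)],-22.5))
# tray inner edges of rails top (tool y: h 60.6 => rails top at 36.6, floor 60.6)
im=cv2.imread("pics/w7.png");cv2.imwrite("pics/w7c.png",cv2.resize(im[170:320,10:360],None,fx=2.28,fy=4,interpolation=cv2.INTER_CUBIC))
E
```

```text
screw [[  0.749 -22.5     0.414]]
bottom -y edge [[-13.023  11.5    27.318]
 [ 14.612  11.5    27.321]]
top -y, +y edges [[-12.946 -22.5    23.277]
 [ 14.409 -22.5    23.283]
 [-16.358 -22.5   -25.66 ]
 [ 17.889 -22.5   -25.639]]
```

View pics/w7c.png

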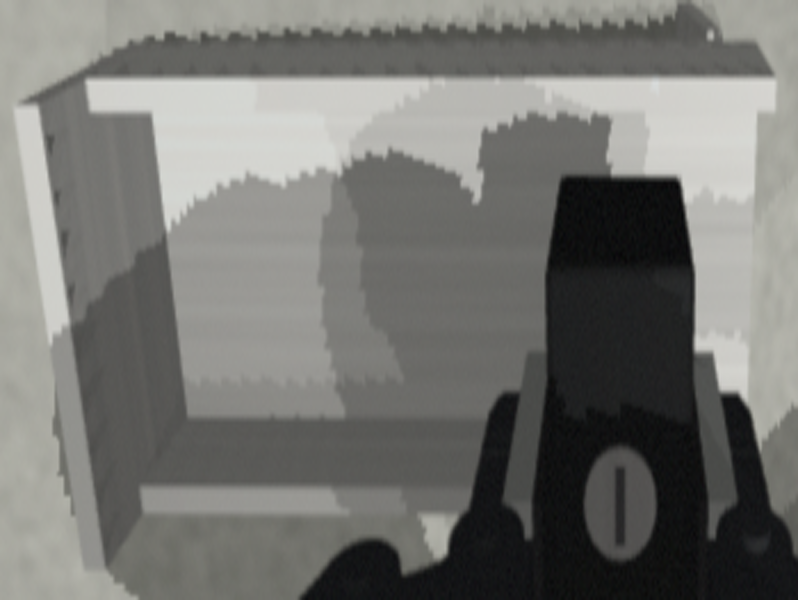

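```bash
python3 - <<'E'
from h import *
p=arm.camera_params("wrist")["T_tool_cam"]
def ty(uv,y):
    s=undist("wrist",uv);d=np.c_[s,np.ones(len(s))]@p[:3,:3].T;o=p[:3,3];return (o+d*((y-o[1])/d[:,1])[:,None])
for h in(58,60.6,63):
    a=ty([(141,188.7),(141,197.9),(141,291.1),(141,298)],h-24)[:,2];b=ty([(141,274)],h)[:,2]
    print(h,a,b,"width",a[1]-a[2],"centre(top)",(a[1]+a[2])/2,"floor centre",b+32)
E
```

```text
58 [ 35.998  30.458 -32.047 -37.2  ] [-32.613] width 62.504945519907785 centre(top) -0.7946297009507042 floor centre [-0.613]
60.6 [ 35.409  29.787 -33.638 -38.866] [-34.021] width 63.42450109306512 centre(top) -1.9253948327652495 floor centre [-2.021]
63 [ 34.865  29.167 -35.106 -40.404] [-35.32] width 64.27332162213342 centre(top) -2.969178031363306 floor centre [-3.32]
```

```bash
python3 -m creep '[[[-0.5,2,0],[0,0,0],-1],[[-4.5,1,-20],[0,0,0],-1],[[-7.5,0,-35],[0,0,0],-1],[[-9,-0.5,-43],[0,0,0],-1],[[-9.4,-0.5,-45],[0,0,0],-1],[[-9.4,-0.5,-45],[0,0,0],-1]]'
python3 -m creep '[[[-0.4,-0.1,-2],[0,0,0],-1],[[-0.4,-0.1,-2],[0,0,0],-1]]'
```

```text
clock: 15.35
position: [477.0, 259.6, 56.4]
ee_rot: [0.162, -0.689, 0.707, -0.017]
contact_force: [-0.3, -0.6, -1.9]
gripper_width: 26.7
clock: 15.52
position: [476.9, 259.8, 54.6]
ee_rot: [0.162, -0.689, 0.706, -0.017]
contact_force: [0.0, -0.3, -1.6]
gripper_width: 26.8
```

```bash
python3 -m creep '[[[-0.4,-0.1,-2],[0,0,0],-1],[[-0.4,-0.1,-2],[0,0,0],-1]]'
python3 -m creep '[[[-0.3,-0.1,-1.5],[0,0,0],-1],[[-0.3,-0.1,-1.5],[0,0,0],-1]]'
```

```text
clock: 15.68
position: [476.8, 259.8, 52.6]
ee_rot: [0.161, -0.689, 0.706, -0.018]
contact_force: [0.8, 0.6, 0.9]
gripper_width: 27.1
clock: 15.85
position: [476.8, 259.8, 52.6]
ee_rot: [0.162, -0.689, 0.706, -0.018]
contact_force: [-0.3, 0.9, 9.3]
gripper_width: 26.9
```

```bash
python3 -m creep '[[[0.2,0.1,1],[0,0,0],-1],[[0.2,0.1,1],[0,0,0],0],[[0.2,0.1,1],[0,0,0],1],[[0.2,0.1,1],[0,0,0],1],[[0.2,0.1,1],[0,0,0],1],[[0.2,0.1,1],[0,0,0],1],[[0.2,0.1,1],[0,0,0],1],[[0.2,0.1,1],[0,0,0],1],[[0.2,0.1,1],[0,0,0],1],[[0.2,0.1,1],[0,0,0],1]]'
python3 -m creep '[[[4,1,20],[0,0,0],1],[[8,2,40],[0,0,0],1],[[14,3.5,70],[0,0,0],1],[[16,4.2,80],[0,0,0],1],[[16,4.2,80],[0,0,0],1]]'
python3 - <<'E'
from h import *
import pickle
s=arm.read_state();pickle.dump(s,open("pics/w8.pkl","wb"));im,d=arm.get_image("wrist");cv2.imwrite("pics/w8.png",im[:,:,::-1])
T=trayT((605.3,290,.255));print(np.linalg.inv(T)@np.r_[s["position"],1])
E
```

```text
clock: 16.68
position: [475.8, 259.2, 51.3]
ee_rot: [0.162, -0.689, 0.707, -0.017]
contact_force: [-0.9, -0.7, -0.1]
gripper_width: 85.3
clock: 17.1
position: [493.9, 264.7, 134.4]
ee_rot: [0.16, -0.69, 0.706, -0.019]
contact_force: [0.1, -0.4, 0.8]
gripper_width: 85.8
[-137.212    3.661   95.893    1.   ]
```

View pics/w8.png

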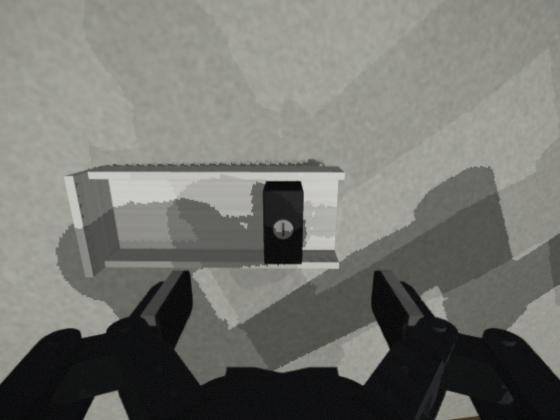

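```bash
python3 - <<'E'
from h import *
T=trayT((605.3,290,.255));Ti=np.linalg.inv(T)
print("contact",Ti@[476.8,259.8,52.6,1],Ti@np.r_[arm.read_state()["position"],1])
for q in((-188,2,60),(-188,2,8)):print(need((T@[*q,1])[:3],0,Rt=np.c_[-T[:3,0],-T[:3,2],-T[:3,1]]))
import pickle;s=pickle.load(open("pics/w8.pkl","rb"))
S=at_z("wrist",[(283,229)],0,s)[0];C=T_wc("wrist",s)[:3,3];a=Ti@np.r_[S,1];b=Ti@np.r_[C,1];t=(34-b[2])/(a[2]-b[2]);print("screw tray",b+t*(a-b))
E
```

```text
contact [-137.527    3.19    12.199    1.   ] [-138.405    3.295   93.464    1.   ]
(array([-53.361, -15.248, -22.391]), array([-0.004,  0.004,  0.   ]))
(array([-63.85 , -17.982, -73.248]), array([-0.004,  0.004,  0.   ]))
screw tray [-137.887    3.16    34.       1.   ]
```

```bash
python3 -m creep '[[[-35,-8,0],[0,0,0],-1],[[-53.5,-14.3,-10],[0,0,0],-1],[[-53.5,-14.3,-22],[0,0,0],-1],[[-56,-15,-35],[0,0,0],-1],[[-60,-16,-55],[0,0,0],-1],[[-64,-17,-68],[0,0,0],-1],[[-64,-17,-73],[0,0,0],-1],[[-64,-17,-73],[0,0,0],-1],[[-64,-17,-73],[0,0,0],-1]]'
python3 - <<'E'
from h import *
import pickle
s=arm.read_state()
T=trayT((605.3,290,.255));print(np.linalg.inv(T)@np.r_[s["position"],1],s["joints"])
im,d=arm.get_image("wrist");cv2.imwrite("pics/w9.png",im[:,:,::-1])
E
```

```text
clock: 17.9
position: [427.8, 246.3, 57.9]
ee_rot: [0.162, -0.688, 0.707, -0.017]
contact_force: [0.0, 1.1, 0.4]
gripper_width: -0.0
[-188.335    2.489    6.778    1.   ] [ 0.783  0.461 -0.34  -0.128 -0.953 -0.444]
```

View pics/w9.png

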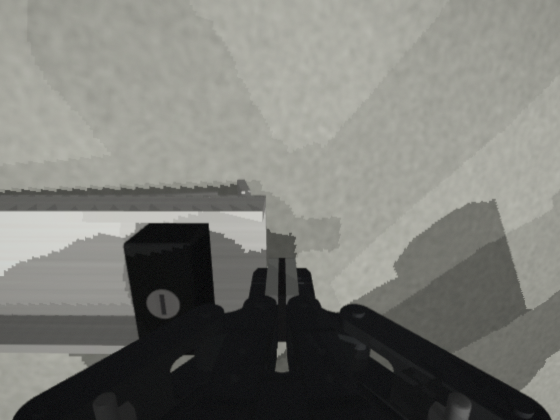

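```bash
python3 -m creep '[[[7.6,2,-1.7],[0,0,0],-1],[[15.1,3.9,-3.3],[0,0,0],-1],[[22.7,5.9,-5],[0,0,0],-1],[[30.3,7.9,-6.7],[0,0,0],-1],[[37.8,9.9,-8.3],[0,0,0],-1],[[45.4,11.9,-10],[0,0,0],-1],[[53,13.8,-11.6],[0,0,0],-1],[[60.5,15.8,-13.3],[0,0,0],-1],[[68.1,17.8,-15],[0,0,0],-1],[[75.7,19.8,-16.6],[0,0,0],-1],[[83.2,21.7,-18.3],[0,0,0],-1],[[83.2,21.7,-18.3],[0,0,0],-1]]'
python3 - <<'E'
from h import *
s=arm.read_state()
T=trayT((605.3,290,.255));print(np.linalg.inv(T)@np.r_[s["position"],1])
im,d=arm.get_image("wrist");cv2.imwrite("pics/w10.png",im[:,:,::-1])
E
```

```text
clock: 18.95
position: [512.6, 268.6, 39.4]
ee_rot: [0.162, -0.689, 0.707, -0.017]
contact_force: [-0.1, 0.9, 0.1]
gripper_width: 0.1
[-98.738   2.652   6.999   1.   ]
```

View pics/w10.png

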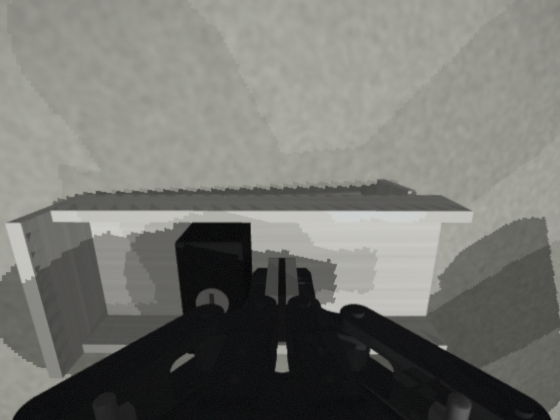

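```bash
python3 -m creep '[[[7.6,2,-1.7],[0,0,0],-1],[[15.1,3.9,-3.3],[0,0,0],-1],[[22.7,5.9,-5],[0,0,0],-1],[[30.3,7.9,-6.7],[0,0,0],-1],[[36,9.4,-7.9],[0,0,0],-1],[[40,10.5,-8.8],[0,0,0],-1],[[43.5,11.4,-9.6],[0,0,0],-1],[[43.5,11.4,-9.6],[0,0,0],-1]]'
python3 -m creep '[[[2.8,0.7,-0.6],[0,0,0],-1],[[5.7,1.5,-1.3],[0,0,0],-1],[[5.7,1.5,-1.3],[0,0,0],-1]]'
python3 - <<'E'
from h import *
s=arm.read_state()
T=trayT((605.3,290,.255));print(np.linalg.inv(T)@np.r_[s["position"],1])
im,d=arm.get_image("wrist");cv2.imwrite("pics/w11.png",im[:,:,::-1])
E
```

```text
clock: 19.67
position: [555.3, 279.7, 30.1]
ee_rot: [0.162, -0.689, 0.707, -0.017]
contact_force: [-0.3, 0.9, 0.6]
gripper_width: -0.1
clock: 19.92
position: [560.7, 281.2, 29.0]
ee_rot: [0.162, -0.689, 0.707, -0.017]
contact_force: [-0.9, 1.1, 0.5]
gripper_width: 0.1
[-47.92    2.748   7.213   1.   ]
```

View pics/w11.png

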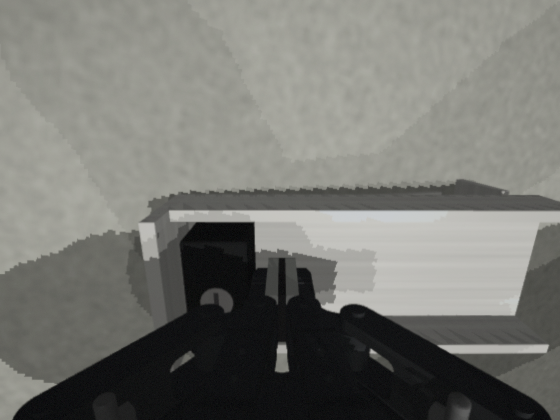

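Near the stop; continue in small steps until force rises.

```bash
python3 -m creep '[[[2.8,0.7,-0.6],[0,0,0],-1],[[4.7,1.2,-1],[0,0,0],-1],[[4.7,1.2,-1],[0,0,0],-1]]'
python3 -m creep '[[[1.9,0.5,-0.4],[0,0,0],-1],[[3.8,1,-0.8],[0,0,0],-1],[[3.8,1,-0.8],[0,0,0],-1]]'
python3 -m creep '[[[1.9,0.5,-0.4],[0,0,0],-1],[[3.8,1,-0.8],[0,0,0],-1],[[3.8,1,-0.8],[0,0,0],-1]]'
```

```text
clock: 20.22
position: [565.3, 282.3, 28.0]
ee_rot: [0.162, -0.689, 0.707, -0.017]
contact_force: [-0.1, 0.4, 1.0]
gripper_width: -0.1
clock: 20.47
position: [566.5, 282.6, 27.7]
ee_rot: [0.164, -0.688, 0.707, -0.015]
contact_force: [-7.2, -0.1, 5.9]
gripper_width: -0.1
clock: 20.72
position: [566.6, 282.6, 27.8]
ee_rot: [0.167, -0.687, 0.707, -0.012]
contact_force: [-15.6, -1.3, 12.6]
gripper_width: -0.2
```

```bash
python3 -m creep '[[[-6,-1.5,1.2],[0,0,0],-1],[[-12,-3,2.5],[0,0,0],-1],[[-25,-6.5,5.5],[0,0,0],-1],[[-25,-6.5,5.5],[0,0,0],-1],[[-20,-5,40],[0,0,0],-1],[[-14,-3.5,75],[0,0,0],-1],[[-10,-2,110],[0,0,0],-1],[[-10,-2,140],[0,0,0],-1],[[-10,-2,140],[0,0,0],-1],[[-10,-2,140],[0,0,0],-1]]'
python3 - <<'E'
from h import *
import pickle
s=arm.read_state();pickle.dump(s,open("pics/w12.pkl","wb"))
im,d=arm.get_image("wrist");cv2.imwrite("pics/w12.png",im[:,:,::-1])
im,d=arm.get_image("scene");cv2.imwrite("pics/s12.png",im[:,:,::-1])
E
```

```text
clock: 21.55
position: [564.1, 283.1, 169.0]
ee_rot: [0.16, -0.69, 0.706, -0.019]
contact_force: [0.4, 0.6, -1.0]
gripper_width: -0.1
```

View pics/w12.png

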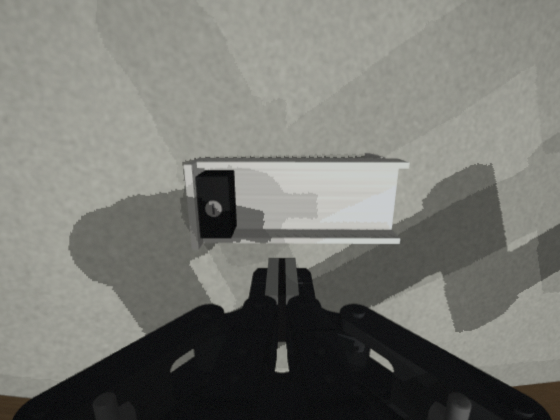

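View pics/s12.png

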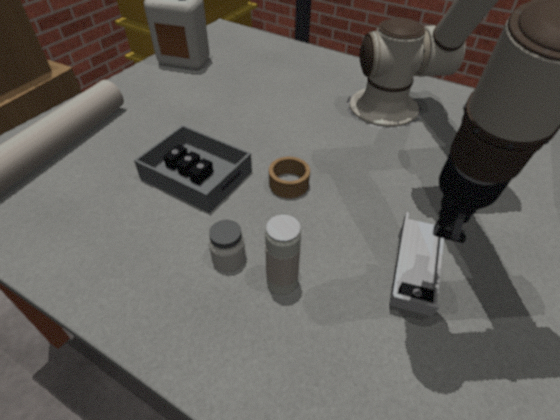

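```bash
python3 - <<'E'
from h import *
import pickle
im=cv2.imread("pics/w12.png");cv2.imwrite("pics/w12c.png",cv2.convertScaleAbs(cv2.resize(im[150:255,175:275],None,fx=6,fy=5.7,interpolation=cv2.INTER_CUBIC),alpha=1.4,beta=10))
s=pickle.load(open("pics/w12.pkl","rb"));T=trayT((605.3,290,.255));Ti=np.linalg.inv(T)
S=at_z("wrist",[(213.5,208.5)],0,s)[0];C=T_wc("wrist",s)[:3,3];a=Ti@np.r_[S,1];b=Ti@np.r_[C,1];t=(34-b[2])/(a[2]-b[2]);print("screw tray",b+t*(a-b))
E
```

```text
screw tray [-14.463   2.942  34.      1.   ]
```

View pics/w12c.png

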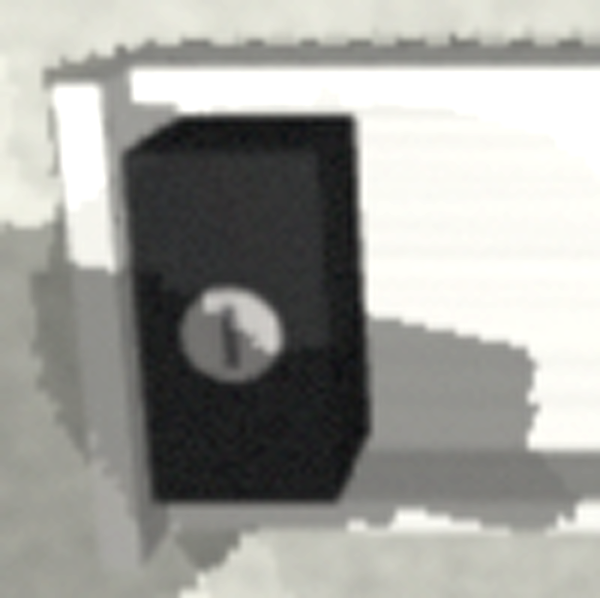

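```bash
python3 -c "
from bench import arm
s=arm.read_state();print(s['clock'],s['contact_force']);arm.job_done()"
```

```text
21.65 [-0.32177005 -0.33109188  0.16497949]
the job is handed in; nothing more can be done
```

The loose block now rests against the tray's back stop, and I handed the job in at 21.65 s; the interface reports no verdict.

- **Finding it:** I pushed each block at one end. The three nearest the far right stayed put at about 15 N; the leftmost slid with no measurable force.
- **Moving it:** I took the leftmost block out, set it upright on the bare bench and let go. I took it again across its narrow sides and put it crosswise at the tray's top end. I then released it and pushed it down with the shut fingers until the stop held it, at about 16 N.
- **Last checks:** The block's centre measures 14.5 mm from the stop, where touching is 14 mm. It looks flat, and its edge is parallel to the stop. The fingers were clear of it, and the can, jar and tape roll look unmoved in the scene picture.
- **Disagreement:** The wrist and top cameras disagreed by 2 to 3 mm on positions, including the tray. The block measures about 3 mm off the lane's centre line, which is within the 12 mm allowed.

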